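Find the tin with the casting by its weight and lever it open

TASK

Feel by lifting which of the three identical tins is the heavy one, the one with the metal casting, and set it down in the wooden holder with its slot towards you (the rack leaves fingers room only at its sides, the holder only at its front and back, so it will have to be taken anew). Then put the bench knife's blade into the slot under the lid and lever the lid well up, nearly upright, with the blade, never touching an opened tin with the fingers and opening no tin outside the holder. Lay the knife back flat on the rubber mat, leave the two light tins shut and upright in the rack and the other things on the bench where they are.

Things in the scene. Friction and masses are not known exactly. Their poses are not given: they have to be found in the camera images.
- tin1: one of 3 outwardly identical tins: aluminium box 64 (x) x 50 (y) x 34 mm high with a flush blue lid; origin: centre of its underside; front is -x. The tin weighs 0.11 kg; shut inside, on a 3 mm floor, lies the metal casting (about 0.28 kg; a different tin each time) or a light resin pattern (0.025 kg), both grey discs of the same look, 40 mm across, 18 mm high
- tin1_lid (a joint): lid of tin1, 4 mm thick, a red dot on top near its front edge: hinge along the tin's y at its back (x = +32 mm, 30 mm above its underside), rad, 0 shut, 1.57 upright, up to 1.9; stiff, it stays where it is left
- tin1_slot (a point): middle of the slot in the front (-x) wall of tin1, on its outer face, 26 mm above its underside: 32 mm wide, from 22 to 30 mm above the underside, open through the 3 mm wall, right under the lid, for a blade to go in
- tin2: one of 3 outwardly identical tins: aluminium box 64 (x) x 50 (y) x 34 mm high with a flush blue lid; origin: centre of its underside; front is -x. The tin weighs 0.11 kg; shut inside, on a 3 mm floor, lies the metal casting (about 0.28 kg; a different tin each time) or a light resin pattern (0.025 kg), both grey discs of the same look, 40 mm across, 18 mm high
- tin2_lid (a joint): lid of tin2, 4 mm thick, a red dot on top near its front edge: hinge along the tin's y at its back (x = +32 mm, 30 mm above its underside), rad, 0 shut, 1.57 upright, up to 1.9; stiff, it stays where it is left
- tin2_slot (a point): middle of the slot in the front (-x) wall of tin2, on its outer face, 26 mm above its underside: 32 mm wide, from 22 to 30 mm above the underside, open through the 3 mm wall, right under the lid, for a blade to go in
- tin3: one of 3 outwardly identical tins: aluminium box 64 (x) x 50 (y) x 34 mm high with a flush blue lid; origin: centre of its underside; front is -x. The tin weighs 0.11 kg; shut inside, on a 3 mm floor, lies the metal casting (about 0.28 kg; a different tin each time) or a light resin pattern (0.025 kg), both grey discs of the same look, 40 mm across, 18 mm high
- tin3_lid (a joint): lid of tin3, 4 mm thick, a red dot on top near its front edge: hinge along the tin's y at its back (x = +32 mm, 30 mm above its underside), rad, 0 shut, 1.57 upright, up to 1.9; stiff, it stays where it is left
- tin3_slot (a point): middle of the slot in the front (-x) wall of tin3, on its outer face, 26 mm above its underside: 32 mm wide, from 22 to 30 mm above the underside, open through the 3 mm wall, right under the lid, for a blade to go in
- rack: dark wooden rack, fixed, a channel along its y: base 86 (x) x 270 (y) x 5 mm thick, two rails 8 mm thick, tops 33 mm above the table, 70 mm clear between them; the tins stand on the base in a row about 88 mm apart, fronts to -x, and can be gripped only across their 50 mm width. Origin: centre of its underside
- holder: light wooden holder, fixed: base 130 (x) x 110 (y) x 6 mm; on it two jaws 70 mm long in x, 28 mm high, leaning outwards (55 mm clear at the foot, 66 at the top), and brass stops in front and behind, 6 mm high, 70 mm clear between. The tin goes between them, x along x, slot to -x (robot side), gripped by front and back. Origin: centre of its underside
- knife: bench knife lying flat, 170 mm long: wooden handle 90 x 18 x 16 mm high with a brass collar, from x = -65 to +25 mm; steel blade straight ahead along +x up to the tip at x = +105 mm, 12 mm wide, 2.5 mm thick, its middle 8 mm above the handle's underside. Origin on the underside at the place to grip the handle
- mat: black rubber bench mat, fixed, 240 (x) x 260 (y) x 3 mm, with the knife, the red screwdriver and a ring on it; origin at the centre of its underside
- ring_blank: bystander: plain steel ring lying on the mat, 26 mm across, 7 mm high
- driver: bystander: screwdriver with a red handle lying on the mat, 160 mm long
- bench_block: bystander: dark steel bench block 60 x 60 x 20 mm
- hammer: bystander: hammer lying on the table, 220 mm long
- jar_green: bystander: green glass jar with white cap, 56 mm across, 75 mm high
- bottle_amber: bystander: amber bottle with black cap, 52 mm across, 120 mm high
Not all that is in view belongs to the job. What is shaped like the tin1 but green is not meant.

How it is judged:
On the way, in this order (a step that is already met when the one before it is completed fails the run):
1. the heavy tin lies in the holder, shut, slot towards the robot, let go by the fingers (((contact force between tin1 and holder above 2.5 N and x of tin1 in the frame of holder between -0.01 and 0.01 m and y of tin1 in the frame of holder between -0.01 and 0.01 m and z of tin1 in the frame of holder between 0 and 0.012 m and x of tin1_slot in the frame of holder below -0.02 m and angle between tin1's own z axis and vertical below 0.1 rad and contact force between each of the fingers, knife and tin1 below 0.1 N and value of joint tin1_lid below 0.1 rad) or (contact force between tin2 and holder above 2.5 N and x of tin2 in the frame of holder between -0.01 and 0.01 m and y of tin2 in the frame of holder between -0.01 and 0.01 m and z of tin2 in the frame of holder between 0 and 0.012 m and x of tin2_slot in the frame of holder below -0.02 m and angle between tin2's own z axis and vertical below 0.1 rad and contact force between each of the fingers, knife and tin2 below 0.1 N and value of joint tin2_lid below 0.1 rad) or (contact force between tin3 and holder above 2.5 N and x of tin3 in the frame of holder between -0.01 and 0.01 m and y of tin3 in the frame of holder between -0.01 and 0.01 m and z of tin3 in the frame of holder between 0 and 0.012 m and x of tin3_slot in the frame of holder below -0.02 m and angle between tin3's own z axis and vertical below 0.1 rad and contact force between each of the fingers, knife and tin3 below 0.1 N and value of joint tin3_lid below 0.1 rad))), for 0.2 s.
2. the knife, inside the lid's edge, has lifted the lid of the tin in the holder by more than 0.3 rad and bears on it (((value of joint tin1_lid above 0.3 rad and contact force between knife and tin1 above 0.1 N and horizontal distance between tin1 and holder below 0.02 m and contact force between the fingers and tin1 below 0.1 N) or (value of joint tin2_lid above 0.3 rad and contact force between knife and tin2 above 0.1 N and horizontal distance between tin2 and holder below 0.02 m and contact force between the fingers and tin2 below 0.1 N) or (value of joint tin3_lid above 0.3 rad and contact force between knife and tin3 above 0.1 N and horizontal distance between tin3 and holder below 0.02 m and contact force between the fingers and tin3 below 0.1 N))), for 0.05 s.
At the end, for the whole second after the job is handed in: Heavy tin upright in the holder (within 10 mm, pressing on it with over 2.5 N, as only the heavy one does), slot to the robot, lid open over 1.0 rad; light tins upright in the rack, shut (below 0.1 rad); knife flat and still on the mat (origin on it); nothing held (((contact force between tin1 and holder above 2.5 N and x of tin1 in the frame of holder between -0.01 and 0.01 m and y of tin1 in the frame of holder between -0.01 and 0.01 m and z of tin1 in the frame of holder between 0 and 0.012 m and x of tin1_slot in the frame of holder below -0.02 m and angle between tin1's own z axis and vertical below 0.1 rad and contact force between the fingers and tin1 below 0.1 N and value of joint tin1_lid above 1 rad and linear speed of tin1 below 0.02 m/s and (x of tin2 in the frame of rack between -0.015 and 0.015 m and y of tin2 in the frame of rack between -0.14 and 0.14 m and z of tin2 in the frame of rack between 0 and 0.012 m and angle between tin2's own z axis and vertical below 0.1 rad and value of joint tin2_lid below 0.1 rad and linear speed of tin2 below 0.02 m/s) and (x of tin3 in the frame of rack between -0.015 and 0.015 m and y of tin3 in the frame of rack between -0.14 and 0.14 m and z of tin3 in the frame of rack between 0 and 0.012 m and angle between tin3's own z axis and vertical below 0.1 rad and value of joint tin3_lid below 0.1 rad and linear speed of tin3 below 0.02 m/s)) or (contact force between tin2 and holder above 2.5 N and x of tin2 in the frame of holder between -0.01 and 0.01 m and y of tin2 in the frame of holder between -0.01 and 0.01 m and z of tin2 in the frame of holder between 0 and 0.012 m and x of tin2_slot in the frame of holder below -0.02 m and angle between tin2's own z axis and vertical below 0.1 rad and contact force between the fingers and tin2 below 0.1 N and value of joint tin2_lid above 1 rad and linear speed of tin2 below 0.02 m/s and (x of tin1 in the frame of rack between -0.015 and 0.015 m and y of tin1 in the frame of rack between -0.14 and 0.14 m and z of tin1 in the frame of rack between 0 and 0.012 m and angle between tin1's own z axis and vertical below 0.1 rad and value of joint tin1_lid below 0.1 rad and linear speed of tin1 below 0.02 m/s) and (x of tin3 in the frame of rack between -0.015 and 0.015 m and y of tin3 in the frame of rack between -0.14 and 0.14 m and z of tin3 in the frame of rack between 0 and 0.012 m and angle between tin3's own z axis and vertical below 0.1 rad and value of joint tin3_lid below 0.1 rad and linear speed of tin3 below 0.02 m/s)) or (contact force between tin3 and holder above 2.5 N and x of tin3 in the frame of holder between -0.01 and 0.01 m and y of tin3 in the frame of holder between -0.01 and 0.01 m and z of tin3 in the frame of holder between 0 and 0.012 m and x of tin3_slot in the frame of holder below -0.02 m and angle between tin3's own z axis and vertical below 0.1 rad and contact force between the fingers and tin3 below 0.1 N and value of joint tin3_lid above 1 rad and linear speed of tin3 below 0.02 m/s and (x of tin1 in the frame of rack between -0.015 and 0.015 m and y of tin1 in the frame of rack between -0.14 and 0.14 m and z of tin1 in the frame of rack between 0 and 0.012 m and angle between tin1's own z axis and vertical below 0.1 rad and value of joint tin1_lid below 0.1 rad and linear speed of tin1 below 0.02 m/s) and (x of tin2 in the frame of rack between -0.015 and 0.015 m and y of tin2 in the frame of rack between -0.14 and 0.14 m and z of tin2 in the frame of rack between 0 and 0.012 m and angle between tin2's own z axis and vertical below 0.1 rad and value of joint tin2_lid below 0.1 rad and linear speed of tin2 below 0.02 m/s))) and x of knife in the frame of mat between -0.13 and 0.13 m and y of knife in the frame of mat between -0.14 and 0.14 m and z of knife in the frame of mat between 0 and 0.012 m and angle between knife's own z axis and vertical below 0.15 rad and linear speed of knife below 0.02 m/s); the robot touches nothing.
It fails at once if the fingers touch a tin whose lid is open by more than 0.2 rad ((contact force between the fingers and tin1 above 0.5 N and value of joint tin1_lid above 0.2 rad) or (contact force between the fingers and tin2 above 0.5 N and value of joint tin2_lid above 0.2 rad) or (contact force between the fingers and tin3 above 0.5 N and value of joint tin3_lid above 0.2 rad)).
It fails at once if a tin is opened by more than 0.3 rad outside the holder ((value of joint tin1_lid above 0.3 rad and horizontal distance between tin1 and holder above 0.05 m) or (value of joint tin2_lid above 0.3 rad and horizontal distance between tin2 and holder above 0.05 m) or (value of joint tin3_lid above 0.3 rad and horizontal distance between tin3 and holder above 0.05 m)).
It fails at once if a bystander is moved by more than 40 mm (distance of any of ring_blank, driver, bench_block, hammer, jar_green, bottle_amber from where it was at the start of the episode above 0.04 m).
It also fails if it takes over 72 s, if anything falls off the work surface, if the arm or the gripper's body presses on something with over 40 N, if the wrist force passes 120 N, or if a joint passes its speed limit or range.

ROBOT

A 6-joint arm with a two-finger parallel gripper is mounted at the origin on the work surface. World frame = base frame: x ahead of the robot, y to its left, z up, the work surface at z = 0. Lengths are in m, angles in rad, forces in N, time in s.
With the tool pointing down it reaches from about 0.35 to 0.775 m from the base axis. Payload 7.3 kg.
Tool frame: the origin (TCP) lies at the very end of the fingers, on their centre line; the grasp point (between the pads) lies 19 mm behind it (robot.hold_point_z is the distance from the TCP to the grasp point, in m); z points along the fingers, y is the direction in which the jaws open and shut (so a half turn about z gives the same grasp; the last joint's range is limited). The gripper opens to 92 mm and grips with 3 to 60 N. Pads are 19 mm wide; open, the fingers measure 130 mm over their backs; the gripper's body (75 mm by 190 mm) begins 47 mm behind the grasp point.
Start: joints at [-1.482, 0.342, 1.524, -0, 1.275, -0.146], TCP at [0.122, -0.511, 0.227] pointing down, gripper open.
Joint ranges: [-2.53, 2.53], [-0.77, 2.02], [0.04, 2.7], [-1, 4.14], [0.28, 2.66], [-3.11, 3.11]. Speed limits (rad/s): [2.57, 2.57, 3.14, 3.14, 3.14, 3.14].

INTERFACE

Orientations are given as [roll, pitch, yaw] about the fixed x, y, z axes, in that order (R = Rz(yaw) Ry(pitch) Rx(roll)).
In Python, from cell import monitor, viewer, robot gives the robot as it stands.
- The arm moves only by the tool move_arm, never from a script. Its argument "deltas" is a list of rows, each an object of numbers: "x", "y", "z": the shift along the tool's x, y, z in m; "wx", "wy", "wz": the turn, a rotation vector about the tool's x, y, z in degrees; "hand": the opening, from 0 (shut) to 1 (fully open). In form: [{"x": .., "y": .., "z": .., "wx": .., "wy": .., "wz": .., "hand": ..}, ...]. A call has 1 to 8 rows; each row is the pose to reach, as a shift and turn from the pose commanded when the call began, along the tool's axes at that moment; what a row does not reach only later rows make up. A row lasts 1/8 s, in which the tool goes at most 62.5 mm and 10.7 degrees, less where a joint would pass 70% of its speed; a pose out of reach is approached as far as the arm can. A call with a gripper value outside its range is refused whole. The fingers move at their own pace and stop on an object; "grip_force" is the grip in N (left out, the last holds). Time passes only in rows, so rows that repeat a pose let the fingers close. It gives the time, the measured TCP pose, the force and the opening at its end, in the units of the state.
- monitor.observe(): the state, without advancing time (a new reading comes with each control period).
- viewer.read_camera(name): name is "scene" or "top"; returns the picture (384x512x3 uint8, red, green, blue); there is no depth.
- viewer.camera_params(name): a dict with "camera_matrix" (3x3 intrinsics, pixels), "k1" (the pictures are not rectified: a ray, as slopes to the right and down, at radius r is drawn at 1 + k1 r^2 times it, then the intrinsics apply), "R" (3x3) and "t" (3): a world point X has camera coordinates R X + t. Camera axes: x right, y down, z forward; pixel columns grow to the right and rows downward; lengths in m; the calibration is good to about 2 mm. A picture is of the moment at which its call begins. camera_params takes no time and is no camera call.
- robot.hand_in(): hands the job in, once; it reports no verdict.
The state is a dict: "time": time; "qpos": joint angles; "qvel": joint speeds; "joint_efforts": joint torques, N m; "tool_pos": TCP position; "tool_rot": TCP orientation; "contact_force": force on the tool from outside, world axes, zero at the start; "torque": the same for the moment, N m; "opening": finger opening in m.
Only numpy, scipy, OpenCV 4.12 (cv2) and the standard library are available. Lean on these libraries where they do the work, as an engineer would, in place of code of your own. Each camera call takes 0.05 s, during which the arm holds its last target. There are 200 camera calls.

## Working session

There is one attempt and no reset: what is moved stays moved. The work goes in short steps, Python scripts to look and compute and a tool call to move; the robot and the scene stay as the last step left them, time stands still between calls to the robot, and variables do not carry over. Pictures are saved under pics/ and viewed, about 8 in all and at most 12, crops included, and the job is handed in when it is done.

Besides the shell and the picture viewer there is one more tool, called after "Emit:" in YAML: its name, and indented under it one key for each argument. move_arm: Moves the arm, as the interface text tells. Its arguments: {"type":"object","properties":{"deltas":{"type":"array","items":{"type":"object","properties":{"x":{"type":"number"},"y":{"type":"number"},"z":{"type":"number"},"wx":{"type":"number"},"wy":{"type":"number"},"wz":{"type":"number"},"hand":{"type":"number"}}}},"grip_force":{"type":"number"}},"required":["deltas"]}

```bash
mkdir -p pics; cat > h.py <<'E'
import numpy as np, cv2
from cell import monitor, viewer, robot
def snap(n,f): 
    im=viewer.read_camera(n)[:,:,::-1].copy(); cv2.imwrite('pics/'+f,im); return im
def und(n,px):
    p=viewer.camera_params(n);K=np.array(p['camera_matrix']);k=p['k1']
    return cv2.undistortPoints(np.array(px,float).reshape(-1,1,2),K,np.array([k,0,0,0.])).reshape(-1,2)
def back(n,px,z):
    p=viewer.camera_params(n);R=np.array(p['R']);t=np.array(p['t']);z=np.broadcast_to(z,(len(px),))
    c=-R.T@t; out=[]
    for s,zz in zip(und(n,px),z):
        d=R.T@np.array([s[0],s[1],1]); out.append(c+d*(zz-c[2])/d[2])
    return np.array(out)
def proj(n,X):
    p=viewer.camera_params(n);R=np.array(p['R'])
    return cv2.projectPoints(np.array(X,float).reshape(-1,1,3),cv2.Rodrigues(R)[0],np.array(p['t'],float),np.array(p['camera_matrix']),np.array([p['k1'],0,0,0.]))[0].reshape(-1,2)
E
python3 - <<'E'
from h import *
a=snap('top','t0r.png');b=snap('scene','s0r.png')
cv2.imwrite('pics/t0.png',cv2.resize(a,(800,600),interpolation=cv2.INTER_CUBIC));cv2.imwrite('pics/s0.png',cv2.resize(b,(800,600),interpolation=cv2.INTER_CUBIC))
for n in('top','scene'):
    p=viewer.camera_params(n);print(n,p)
print(monitor.observe(),robot.hold_point_z)
E
```

```text
top {'camera_matrix': array([[437.33367096,   0.        , 251.34860635],
       [  0.        , 437.33367096, 187.09488992],
       [  0.        ,   0.        ,   1.        ]]), 'k1': -0.15650033031703453, 'R': array([[ 0.01979097, -0.99973781, -0.01151648],
       [-0.99813251, -0.01909076, -0.05802616],
       [ 0.05779108,  0.01264336, -0.99824863]]), 't': array([-0.03313047,  0.52884388,  1.1834297 ])}
scene {'camera_matrix': array([[490.98327447,   0.        , 250.33897303],
       [  0.        , 490.98327447, 185.9071054 ],
       [  0.        ,   0.        ,   1.        ]]), 'k1': -0.08752428571745068, 'R': array([[ 0.81780098,  0.57545246, -0.00748552],
       [ 0.31542339, -0.45906563, -0.83052203],
       [-0.48136228,  0.67684062, -0.55693548]]), 't': array([-0.41743254, -0.13752037,  1.56139414])}
{'time': 0.1, 'qpos': array([-1.48196118e+00,  3.42618339e-01,  1.52489476e+00,  7.11088072e-06,
        1.27540352e+00, -1.45970545e-01]), 'qvel': array([ 1.11583547e-03, -3.81378974e-05, -2.64513886e-03,  8.96082028e-04,
       -2.08084643e-04,  3.43660633e-04]), 'joint_efforts': array([ 1.51108699e-03, -4.32004380e+01, -2.44694495e+01,  7.19150389e-02,
        5.26365254e-02, -6.00066232e-05]), 'tool_pos': array([ 0.12215062, -0.51023027,  0.22614181]), 'tool_rot': array([-3.14028376e+00, -1.99301402e-04,  2.34803489e-01]), 'contact_force': array([ 0.08058069,  0.31708296, -0.08173001]), 'torque': array([0.03487709, 0.00327649, 0.0219323 ]), 'opening': 0.09182870845524098} 0.0188
```

View pics/t0.png

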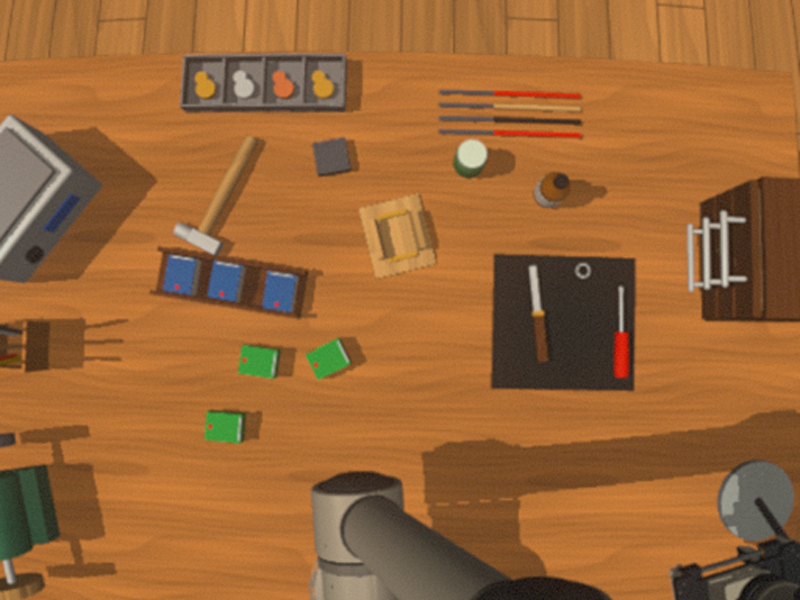

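View pics/s0.png

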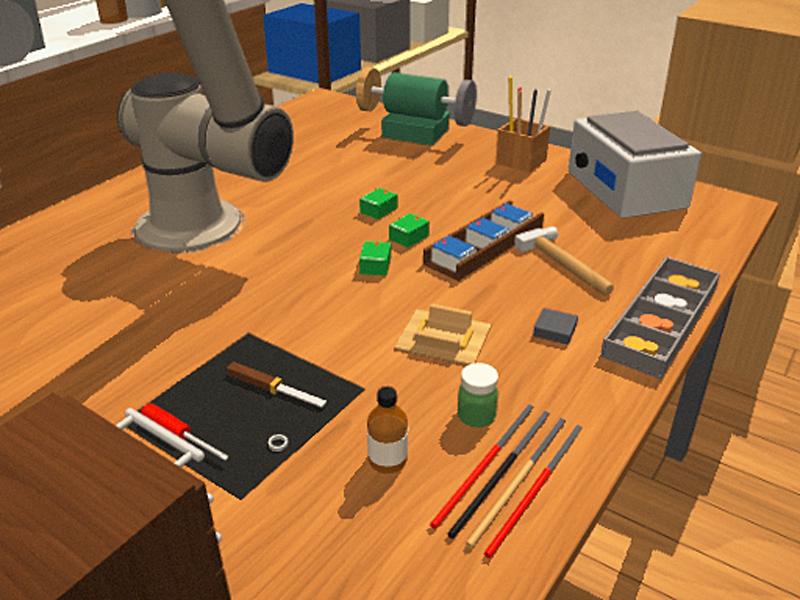

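The three blue tins stand in the rack at about (181,275), (226,282) and (280,292) in the top view. The green boxes at (258,361), (328,358) and (224,426) are the wrong colour, so they are decoys. The holder is at (400,236) and the knife runs from (543,360) to (533,267). I'll confirm these in an enlarged crop.

```bash
python3 - <<'E'
import cv2,numpy as np
a=cv2.imread('pics/t0r.png')
c1=cv2.resize(a[120:210,93:283],None,fx=4,fy=4,interpolation=cv2.INTER_CUBIC)
c2=cv2.resize(a[160:240,312:412],None,fx=3,fy=3,interpolation=cv2.INTER_CUBIC)
o=np.zeros((600,760,3),np.uint8);o[:360]=c1;o[360:600,:300]=c2
cv2.imwrite('pics/c0.png',o)
E
```

```text
(no output)
```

View pics/c0.png

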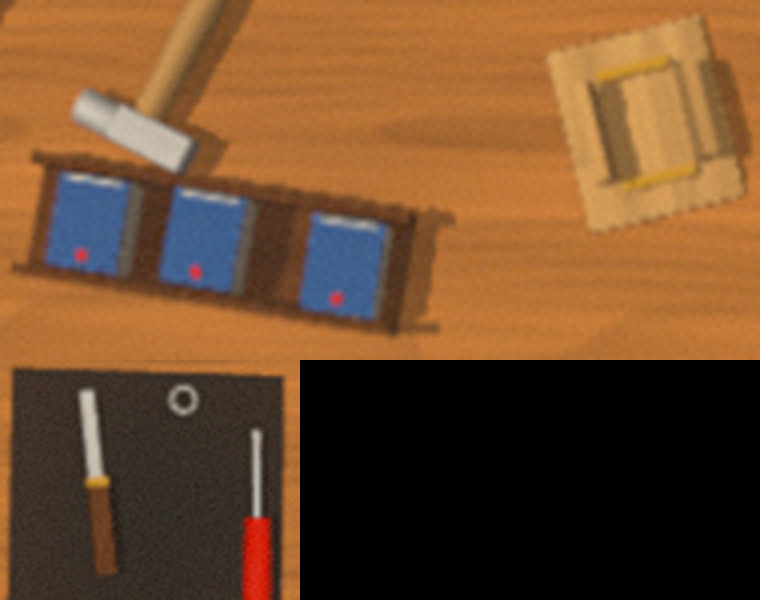

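```bash
python3 - <<'E'
from h import *
np.set_printoptions(precision=4,suppress=True)
N=lambda L:[(93+(x+.5)/4-.5,120+(y+.5)/4-.5) for x,y in L]
M=lambda L:[(312+(x+.5)/3-.5,160+(y-360+.5)/3-.5) for x,y in L]
def rep(n,c): # TL TR BR BL ; image up=+x, left=+y
    TL,TR,BR,BL=c[:,:2]; ax=(TL+TR-BR-BL)/2; ay=(TL+BL-TR-BR)/2
    print(n,c[:,:2].mean(0),'yaw',np.degrees(np.arctan2(ax[1],ax[0])),np.degrees(np.arctan2(-ay[0],ay[1])),'size',np.linalg.norm(ax),np.linalg.norm(ay))
rep('A',back('top',N([(60,172),(133,182),(120,275),(45,263)]),.039))
rep('B',back('top',N([(177,186),(252,198),(238,293),(160,282)]),.039))
rep('C',back('top',N([(313,211),(388,222),(373,320),(300,306)]),.039))
rep('H',back('top',N([(550,55),(700,15),(745,190),(595,232)]),.006))
rep('Hstops',back('top',N([(600,75),(668,62),(697,170),(628,185)]),.012))
im=cv2.imread('pics/t0r.png');hsv=cv2.cvtColor(im,cv2.COLOR_BGR2HSV)
m=cv2.inRange(hsv,(100,90,60),(125,255,255));m[:, :93]=0;m[:,205:]=0;m[:150]=0;m[215:]=0
n,l,s,c=cv2.connectedComponentsWithStats(m)
for i in range(1,n):
    if s[i,4]>100:
        r=cv2.minAreaRect(np.argwhere(l==i)[:,::-1].astype(np.float32));b=cv2.boxPoints(r);print(r,back('top',[r[0],c[i]],.039)[:,:2])
k=back('top',M([(87,390),(97,482),(106,574)]),[.011,.019,.019]);print('knife',k)
d=k[0]-k[2];print(np.degrees(np.arctan2(d[1],d[0])),np.linalg.norm(d[:2]))
print('mat',back('top',[(493*.64,255*.64),(635*.64,258*.64),(634*.64,389*.64),(492*.64,387*.64)],.003))
E
```

```text
A [0.5531 0.3517] yaw -6.618037332234698 -7.232403841410163 size 0.06388546477962993 0.053370378417715386
B [0.543  0.2688] yaw -7.3907279570420945 -7.355255282030758 size 0.06590517593862885 0.053980354422146735
C [0.5278 0.1739] yaw -6.638404280610974 -8.400579500194393 size 0.06595580792336174 0.05136507992636947
H [ 0.6326 -0.0294] yaw 15.318142928516801 16.46817553505561 size 0.12733963420104874 0.10812528998887008
Hstops [ 0.6315 -0.03  ] yaw 15.625537196925249 12.698101603850137 size 0.0785367697600212 0.048336225536535944
((114.5540542602539, 175.67567443847656), (16.76869773864746, 22.193862915039062), 9.462321281433105) [[0.5522 0.3528]
 [0.5519 0.3527]]
((143.05096435546875, 179.72828674316406), (17.691699981689453, 22.790348052978516), 10.619654655456543) [[0.5425 0.2722]
 [0.5419 0.2722]]
((178.10983276367188, 186.28611755371094), (17.638633728027344, 23.340778350830078), 8.746162414550781) [[0.5264 0.1749]
 [0.5254 0.1749]]
knife [[ 0.5827 -0.2691  0.011 ]
 [ 0.4977 -0.2775  0.019 ]
 [ 0.4139 -0.2868  0.019 ]]
5.9679082386368405 0.16967311063260745
mat [[ 0.6001 -0.2     0.003 ]
 [ 0.6006 -0.4593  0.003 ]
 [ 0.3648 -0.4585  0.003 ]
 [ 0.366  -0.2013  0.003 ]]
```

```bash
cat >> h.py <<'E'
from scipy.spatial.transform import Rotation as Ro
def plan(*tg):
    "tg: (x,y,z,yawdeg[,pitchup deg about tool y]) world -> deltas from the measured pose"
    s=monitor.observe();p=s['tool_pos'];R=Ro.from_euler('xyz',s['tool_rot'])
    print('t',round(s['time'],2),'p',p.round(4),'rot',np.degrees(s['tool_rot']).round(1),'F',s['contact_force'].round(2),'T',s['torque'].round(3),'open',round(s['opening'],4))
    for g in tg:
        T=Ro.from_euler('xyz',[180,g[4] if len(g)>4 else 0,g[3]],degrees=True)
        d=R.inv().apply(np.array(g[:3])-p);w=np.degrees((R.inv()*T).as_rotvec())
        print(g,'d',d.round(4),'w',w.round(1),'rows',round(np.linalg.norm(d)/.0625,1))
E
python3 - <<'E'
from h import *
plan((.45,-.15,.22,13.45),(.527,.1745,.12,-7.7),(.527,.1745,.07,-7.7))
E
```

```text
t 0.1 p [ 0.1222 -0.5102  0.2261] rot [-179.9   -0.    13.5] F [ 0.08  0.32 -0.08] T [0.035 0.003 0.022] open 0.0918
(0.45, -0.15, 0.22, 13.45) d [ 0.4027 -0.2741  0.0066] w [-0.1 -0.   0. ] rows 7.8
(0.527, 0.1745, 0.12, -7.7) d [ 0.553  -0.5716  0.107 ] w [-0.1  0.  21.2] rows 12.8
(0.527, 0.1745, 0.07, -7.7) d [ 0.553  -0.5715  0.157 ] w [-0.1  0.  21.2] rows 13.0
```

Emit:
move_arm:
  deltas:
    - {"x":0.4,"y":-0.274,"z":0.006}
    - {"x":0.4,"y":-0.274,"z":0.006}
    - {"x":0.4,"y":-0.274,"z":0.006}
    - {"x":0.4,"y":-0.274,"z":0.006}
    - {"x":0.4,"y":-0.274,"z":0.006}
    - {"x":0.4,"y":-0.274,"z":0.006}
    - {"x":0.4,"y":-0.274,"z":0.006}
    - {"x":0.4,"y":-0.274,"z":0.006}

```text
schema error: expected keys x, y, z, wx, wy, wz, hand
```

Emit:
move_arm:
  deltas:
    - {"x":0.152,"y":-0.297,"z":0.1,"wz":21,"hand":0.67}
    - {"x":0.152,"y":-0.297,"z":0.1,"wz":21,"hand":0.67}
    - {"x":0.152,"y":-0.297,"z":0.1,"wz":21,"hand":0.67}
    - {"x":0.152,"y":-0.297,"z":0.1,"wz":21,"hand":0.67}
    - {"x":0.152,"y":-0.297,"z":0.1,"wz":21,"hand":0.67}
    - {"x":0.152,"y":-0.297,"z":0.1,"wz":21,"hand":0.67}
    - {"x":0.152,"y":-0.297,"z":0.1,"wz":21,"hand":0.67}
    - {"x":0.152,"y":-0.297,"z":0.1,"wz":21,"hand":0.67}

```text
schema error: expected keys x, y, z, wx, wy, wz, hand
```

```bash
python3 - <<'E'
from h import *
plan((.527,.1745,.07,-7.7),(.527,.1745,.011,-7.7))
b=snap('scene','s1r.png');c=proj('scene',[(.527,.1745,.04)])[0].astype(int);print(c)
cv2.imwrite('pics/s1.png',cv2.resize(b[c[1]-75:c[1]+45,c[0]-80:c[0]+80],None,fx=5,fy=5,interpolation=cv2.INTER_CUBIC))
E
```

```text
t 0.1 p [ 0.1222 -0.5102  0.2261] rot [-179.9   -0.    13.5] F [ 0.08  0.32 -0.08] T [0.035 0.003 0.022] open 0.0918
(0.527, 0.1745, 0.07, -7.7) d [ 0.553  -0.5715  0.157 ] w [-0.1  0.  21.2] rows 13.0
(0.527, 0.1745, 0.011, -7.7) d [ 0.553  -0.5715  0.216 ] w [-0.1  0.  21.2] rows 13.2
[290 156]
```

View pics/s1.png

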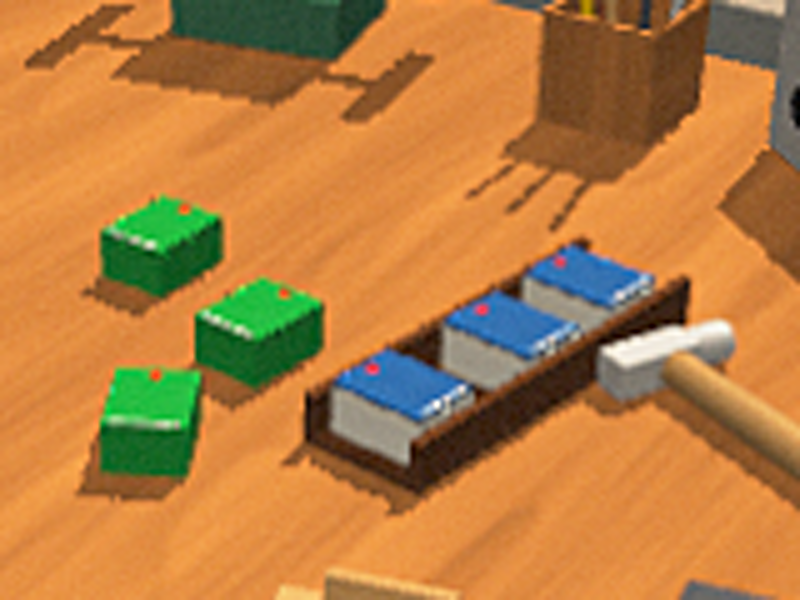

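The move was refused because every row needs all its keys. The crop shows the three blue tins in the rack with red dots towards -x and the green decoys outside it. I'll send the move again with complete rows.

Emit:
move_arm:
  deltas:
    - {"x":0.4,"y":-0.274,"z":0.006,"wx":0,"wy":0,"wz":0,"hand":0.67}
    - {"x":0.4,"y":-0.274,"z":0.006,"wx":0,"wy":0,"wz":0,"hand":0.67}
    - {"x":0.4,"y":-0.274,"z":0.006,"wx":0,"wy":0,"wz":0,"hand":0.67}
    - {"x":0.4,"y":-0.274,"z":0.006,"wx":0,"wy":0,"wz":0,"hand":0.67}
    - {"x":0.4,"y":-0.274,"z":0.006,"wx":0,"wy":0,"wz":0,"hand":0.67}
    - {"x":0.4,"y":-0.274,"z":0.006,"wx":0,"wy":0,"wz":0,"hand":0.67}
    - {"x":0.4,"y":-0.274,"z":0.006,"wx":0,"wy":0,"wz":0,"hand":0.67}
    - {"x":0.4,"y":-0.274,"z":0.006,"wx":0,"wy":0,"wz":0,"hand":0.67}
  grip_force: 30

```text
time: 1.15
tool_pos: [0.4486, -0.1489, 0.2206]
tool_rot: [-3.142, -0.0, 0.236]
contact_force: [0.3, -1.1, 0.1]
opening: 0.0615
```

Emit:
move_arm:
  deltas:
    - {"x":0.152,"y":-0.297,"z":0.1,"wx":0,"wy":0,"wz":21,"hand":0.67}
    - {"x":0.152,"y":-0.297,"z":0.1,"wx":0,"wy":0,"wz":21,"hand":0.67}
    - {"x":0.152,"y":-0.297,"z":0.1,"wx":0,"wy":0,"wz":21,"hand":0.67}
    - {"x":0.152,"y":-0.297,"z":0.1,"wx":0,"wy":0,"wz":21,"hand":0.67}
    - {"x":0.152,"y":-0.297,"z":0.1,"wx":0,"wy":0,"wz":21,"hand":0.67}
    - {"x":0.152,"y":-0.297,"z":0.1,"wx":0,"wy":0,"wz":21,"hand":0.67}
    - {"x":0.152,"y":-0.297,"z":0.1,"wx":0,"wy":0,"wz":21,"hand":0.67}
    - {"x":0.152,"y":-0.297,"z":0.1,"wx":0,"wy":0,"wz":21,"hand":0.67}

```text
time: 2.15
tool_pos: [0.5259, 0.1729, 0.1205]
tool_rot: [3.141, 0.001, -0.131]
contact_force: [0.6, -0.3, 0.2]
opening: 0.061
```

```bash
python3 - <<'E'
from h import *
plan((.527,.1745,.07,-7.7),(.527,.1745,.011,-7.7))
E
```

```text
t 2.15 p [0.5259 0.1729 0.1205] rot [180.    0.   -7.5] F [ 0.62 -0.35  0.24] T [ 0.023 -0.028  0.01 ] open 0.061
(0.527, 0.1745, 0.07, -7.7) d [ 0.0009 -0.0018  0.0505] w [0.  0.  0.2] rows 0.8
(0.527, 0.1745, 0.011, -7.7) d [ 0.001  -0.0019  0.1095] w [0.  0.  0.2] rows 1.8
```

Emit:
move_arm:
  deltas:
    - {"x":0.001,"y":-0.002,"z":0.05,"wx":0,"wy":0,"wz":0,"hand":0.67}
    - {"x":0.001,"y":-0.002,"z":0.08,"wx":0,"wy":0,"wz":0,"hand":0.67}
    - {"x":0.001,"y":-0.002,"z":0.1,"wx":0,"wy":0,"wz":0,"hand":0.67}
    - {"x":0.001,"y":-0.002,"z":0.109,"wx":0,"wy":0,"wz":0,"hand":0.67}
    - {"x":0.001,"y":-0.002,"z":0.109,"wx":0,"wy":0,"wz":0,"hand":0.3}
    - {"x":0.001,"y":-0.002,"z":0.109,"wx":0,"wy":0,"wz":0,"hand":0.3}
    - {"x":0.001,"y":-0.002,"z":0.109,"wx":0,"wy":0,"wz":0,"hand":0.3}
    - {"x":0.001,"y":-0.002,"z":0.109,"wx":0,"wy":0,"wz":0,"hand":0.3}
  grip_force: 25

```text
time: 3.15
tool_pos: [0.528, 0.1749, 0.0126]
tool_rot: [-3.141, -0.002, -0.132]
contact_force: [-0.2, -2.5, 5.3]
opening: 0.0496
```

Emit:
move_arm:
  deltas:
    - {"x":0,"y":0,"z":-0.01,"wx":0,"wy":0,"wz":0,"hand":0.3}
    - {"x":0,"y":0,"z":-0.02,"wx":0,"wy":0,"wz":0,"hand":0.3}
    - {"x":0,"y":0,"z":-0.03,"wx":0,"wy":0,"wz":0,"hand":0.3}
    - {"x":0,"y":0,"z":-0.03,"wx":0,"wy":0,"wz":0,"hand":0.3}
    - {"x":0,"y":0,"z":-0.03,"wx":0,"wy":0,"wz":0,"hand":0.3}
    - {"x":0,"y":0,"z":-0.03,"wx":0,"wy":0,"wz":0,"hand":0.3}

```text
time: 3.9
tool_pos: [0.5271, 0.1749, 0.0413]
tool_rot: [3.141, 0.001, -0.132]
contact_force: [0.1, 0.1, -0.6]
opening: 0.0498
```

```bash
python3 - <<'E'
from h import *
plan((.5428,.2705,.08,-7.7))
E
```

```text
t 3.9 p [0.5271 0.1749 0.0413] rot [180.    0.   -7.5] F [ 0.13  0.06 -0.59] T [ 0.031  0.049 -0.067] open 0.0498
(0.5428, 0.2705, 0.08, -7.7) d [ 0.003  -0.0968 -0.0387] w [0.  0.  0.2] rows 1.7
```

Fz is about -0.6 N, so this tin is light. I'll put it back and try the middle one.

Emit:
move_arm:
  deltas:
    - {"x":0,"y":0,"z":0.015,"wx":0,"wy":0,"wz":0,"hand":0.3}
    - {"x":0,"y":0,"z":0.025,"wx":0,"wy":0,"wz":0,"hand":0.3}
    - {"x":0,"y":0,"z":0.029,"wx":0,"wy":0,"wz":0,"hand":0.3}
    - {"x":0,"y":0,"z":0.029,"wx":0,"wy":0,"wz":0,"hand":0.65}
    - {"x":0,"y":0,"z":0.029,"wx":0,"wy":0,"wz":0,"hand":0.65}
    - {"x":0,"y":0,"z":-0.01,"wx":0,"wy":0,"wz":0,"hand":0.65}
    - {"x":0,"y":0,"z":-0.04,"wx":0,"wy":0,"wz":0,"hand":0.65}
    - {"x":0,"y":0,"z":-0.04,"wx":0,"wy":0,"wz":0,"hand":0.65}

```text
time: 4.9
tool_pos: [0.529, 0.1753, 0.0839]
tool_rot: [-3.14, -0.005, -0.132]
contact_force: [-0.2, 0.4, -0.9]
opening: 0.0595
```

Emit:
move_arm:
  deltas:
    - {"x":0.003,"y":-0.097,"z":0,"wx":0,"wy":0,"wz":0,"hand":0.66}
    - {"x":0.003,"y":-0.097,"z":0,"wx":0,"wy":0,"wz":0,"hand":0.66}
    - {"x":0.003,"y":-0.097,"z":0,"wx":0,"wy":0,"wz":0,"hand":0.66}
    - {"x":0.003,"y":-0.097,"z":0,"wx":0,"wy":0,"wz":0,"hand":0.66}

```text
time: 5.4
tool_pos: [0.5424, 0.2701, 0.0805]
tool_rot: [3.14, 0.002, -0.131]
contact_force: [-0.1, -0.5, -0.1]
opening: 0.0605
```

```bash
python3 - <<'E'
from h import *
plan((.5428,.2705,.011,-7.7))
a=snap('top','t2r.png');print(proj('top',[(.5428,.2705,.039)]))
cv2.imwrite('pics/t2.png',cv2.resize(a[140:215,85:215],None,fx=5,fy=5,interpolation=cv2.INTER_CUBIC))
E
```

```text
t 5.4 p [0.5424 0.2701 0.0805] rot [ 1.799e+02  1.000e-01 -7.500e+00] F [-0.13 -0.55 -0.14] T [ 0.027  0.041 -0.007] open 0.0605
(0.5428, 0.2705, 0.011, -7.7) d [ 0.0005 -0.0006  0.0695] w [0.1 0.1 0.2] rows 1.1
[[143.64973792 179.61440143]]
```

View pics/t2.png

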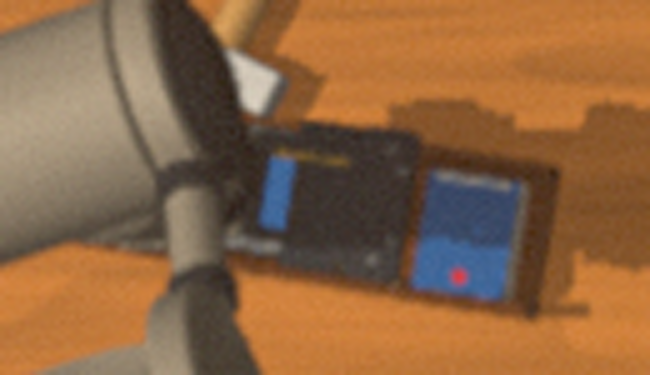

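Tin C is shut and back in the rack at crop (465,235), and the gripper is over tin B. I'll descend.

Emit:
move_arm:
  deltas:
    - {"x":0,"y":0,"z":0.03,"wx":0,"wy":0,"wz":0,"hand":0.67}
    - {"x":0,"y":0,"z":0.05,"wx":0,"wy":0,"wz":0,"hand":0.67}
    - {"x":0,"y":0,"z":0.065,"wx":0,"wy":0,"wz":0,"hand":0.67}
    - {"x":0,"y":0,"z":0.069,"wx":0,"wy":0,"wz":0,"hand":0.67}
    - {"x":0,"y":0,"z":0.069,"wx":0,"wy":0,"wz":0,"hand":0.3}
    - {"x":0,"y":0,"z":0.069,"wx":0,"wy":0,"wz":0,"hand":0.3}
    - {"x":0,"y":0,"z":0.069,"wx":0,"wy":0,"wz":0,"hand":0.3}
    - {"x":0,"y":0,"z":0.069,"wx":0,"wy":0,"wz":0,"hand":0.3}
  grip_force: 25

```text
time: 6.45
tool_pos: [0.5437, 0.2709, 0.0134]
tool_rot: [-3.141, -0.001, -0.132]
contact_force: [1.5, -0.6, 1.7]
opening: 0.0501
```

Emit:
move_arm:
  deltas:
    - {"x":0,"y":0,"z":-0.01,"wx":0,"wy":0,"wz":0,"hand":0.3}
    - {"x":0,"y":0,"z":-0.02,"wx":0,"wy":0,"wz":0,"hand":0.3}
    - {"x":0,"y":0,"z":-0.03,"wx":0,"wy":0,"wz":0,"hand":0.3}
    - {"x":0,"y":0,"z":-0.03,"wx":0,"wy":0,"wz":0,"hand":0.3}
    - {"x":0,"y":0,"z":-0.03,"wx":0,"wy":0,"wz":0,"hand":0.3}
    - {"x":0,"y":0,"z":-0.03,"wx":0,"wy":0,"wz":0,"hand":0.3}

```text
time: 7.2
tool_pos: [0.5428, 0.2706, 0.0422]
tool_rot: [3.141, 0.001, -0.132]
contact_force: [0.3, -0.5, -4.2]
opening: 0.05
```

```bash
python3 - <<'E'
from h import *
plan((.5528,.352,.08,-7.7),(.5,-.05,.1,-7.7))
E
```

```text
t 7.2 p [0.5428 0.2706 0.0422] rot [ 1.8e+02  1.0e-01 -7.5e+00] F [ 0.25 -0.49 -4.2 ] T [ 0.022  0.048 -0.005] open 0.05
(0.5528, 0.352, 0.08, -7.7) d [-0.0008 -0.082  -0.0378] w [0.  0.1 0.2] rows 1.4
(0.5, -0.05, 0.1, -7.7) d [-0.0004  0.3235 -0.0576] w [0.  0.1 0.2] rows 5.3
```

Fz is -4.2 N, so tin B (the middle one) is heavy. I'll carry it to free table at (0.48,-0.06), turning it to the holder's yaw, and regrip there.

Emit:
move_arm:
  deltas:
    - {"x":0,"y":0,"z":-0.03,"wx":0,"wy":0,"wz":0,"hand":0.3}
    - {"x":0,"y":0,"z":-0.07,"wx":0,"wy":0,"wz":0,"hand":0.3}
    - {"x":-0.02,"y":0.05,"z":-0.07,"wx":0,"wy":0,"wz":-5,"hand":0.3}
    - {"x":-0.02,"y":0.11,"z":-0.07,"wx":0,"wy":0,"wz":-10,"hand":0.3}
    - {"x":-0.02,"y":0.17,"z":-0.07,"wx":0,"wy":0,"wz":-15,"hand":0.3}
    - {"x":-0.02,"y":0.23,"z":-0.07,"wx":0,"wy":0,"wz":-20,"hand":0.3}
    - {"x":-0.02,"y":0.29,"z":-0.07,"wx":0,"wy":0,"wz":-23,"hand":0.3}
    - {"x":-0.02,"y":0.333,"z":-0.07,"wx":0,"wy":0,"wz":-23,"hand":0.3}

```text
time: 8.2
tool_pos: [0.479, -0.059, 0.1127]
tool_rot: [3.141, 0.0, 0.269]
contact_force: [0.8, -0.1, -4.2]
opening: 0.0501
```

```bash
python3 - <<'E'
from h import *
plan((.48,-.06,.0095,15.5))
E
```

```text
t 8.2 p [ 0.479  -0.059   0.1127] rot [180.    0.   15.4] F [ 0.77 -0.13 -4.19] T [ 0.02  -0.02   0.027] open 0.0501
(0.48, -0.06, 0.0095, 15.5) d [0.0007 0.0012 0.1032] w [ 0.   0.  -0.1] rows 1.7
```

Next I set it down, let go, raise, turn 90° and open to about 78 mm.

Emit:
move_arm:
  deltas:
    - {"x":0,"y":0,"z":0.04,"wx":0,"wy":0,"wz":0,"hand":0.3}
    - {"x":0,"y":0,"z":0.075,"wx":0,"wy":0,"wz":0,"hand":0.3}
    - {"x":0,"y":0,"z":0.095,"wx":0,"wy":0,"wz":0,"hand":0.3}
    - {"x":0,"y":0,"z":0.103,"wx":0,"wy":0,"wz":0,"hand":0.3}
    - {"x":0,"y":0,"z":0.104,"wx":0,"wy":0,"wz":0,"hand":0.3}
    - {"x":0,"y":0,"z":0.104,"wx":0,"wy":0,"wz":0,"hand":0.7}
    - {"x":0,"y":0,"z":0.104,"wx":0,"wy":0,"wz":0,"hand":0.7}
    - {"x":0,"y":0,"z":0.104,"wx":0,"wy":0,"wz":0,"hand":0.7}

```text
time: 9.2
tool_pos: [0.4801, -0.0569, 0.0094]
tool_rot: [3.141, -0.001, 0.27]
contact_force: [-0.9, -0.5, -0.6]
opening: 0.0641
```

Emit:
move_arm:
  deltas:
    - {"x":0,"y":0,"z":-0.03,"wx":0,"wy":0,"wz":0,"hand":0.7}
    - {"x":0,"y":0,"z":-0.07,"wx":0,"wy":0,"wz":0,"hand":0.85}
    - {"x":0,"y":0,"z":-0.08,"wx":0,"wy":0,"wz":-10,"hand":0.85}
    - {"x":0,"y":0,"z":-0.08,"wx":0,"wy":0,"wz":-20,"hand":0.85}
    - {"x":0,"y":0,"z":-0.08,"wx":0,"wy":0,"wz":-30,"hand":0.85}
    - {"x":0,"y":0,"z":-0.08,"wx":0,"wy":0,"wz":-40,"hand":0.85}
    - {"x":0,"y":0,"z":-0.08,"wx":0,"wy":0,"wz":-50,"hand":0.85}
    - {"x":0,"y":0,"z":-0.08,"wx":0,"wy":0,"wz":-60,"hand":0.85}

```text
time: 10.2
tool_pos: [0.4797, -0.0568, 0.089]
tool_rot: [3.141, 0.0, 1.323]
contact_force: [0.4, 0.0, -0.7]
opening: 0.0778
```

Emit:
move_arm:
  deltas:
    - {"x":0,"y":0,"z":0,"wx":0,"wy":0,"wz":-10,"hand":0.85}
    - {"x":0,"y":0,"z":0,"wx":0,"wy":0,"wz":-20,"hand":0.85}
    - {"x":0,"y":0,"z":0,"wx":0,"wy":0,"wz":-30,"hand":0.85}
    - {"x":0,"y":0,"z":0,"wx":0,"wy":0,"wz":-30,"hand":0.85}

```text
time: 10.7
tool_pos: [0.4797, -0.0567, 0.0889]
tool_rot: [3.141, 0.0, 1.839]
contact_force: [-0.0, -0.7, 0.8]
opening: 0.0776
```

```bash
python3 - <<'E'
from h import *
plan((.48,-.06,.0095,105.5))
a=snap('top','t3r.png');b=snap('scene','s3r.png');c=proj('scene',[(.48,-.06,.02)])[0].astype(int);e=proj('top',[(.48,-.06,.034)])[0].astype(int);print(c,e)
f=lambda i,c:cv2.resize(i[c[1]-50:c[1]+50,c[0]-65:c[0]+65],None,fx=5,fy=5,interpolation=cv2.INTER_CUBIC)
cv2.imwrite('pics/s3.png',cv2.resize(np.vstack([f(a,e),f(b,c)]),None,fx=.6,fy=.6,interpolation=cv2.INTER_AREA))
E
```

```text
t 10.7 p [ 0.4797 -0.0567  0.0889] rot [180.    0.  105.4] F [-0.04 -0.74  0.8 ] T [ 0.021 -0.178  0.004] open 0.0776
(0.48, -0.06, 0.0095, 105.5) d [-0.0032 -0.0006  0.0795] w [ 0.   0.  -0.1] rows 1.3
[227 195] [264 205]
```

View pics/s3.png

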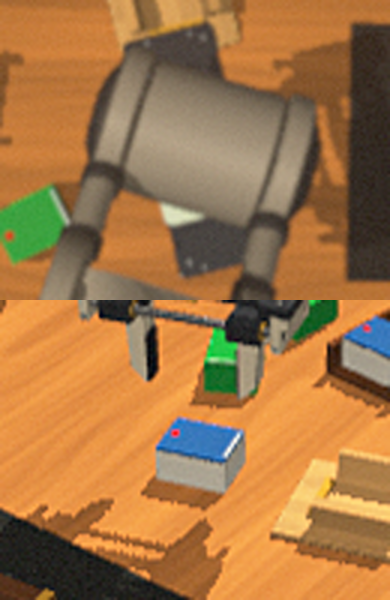

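The heavy tin stands shut and upright below the fingers, with its red dot towards the robot. I'll grip it front to back.

Emit:
move_arm:
  deltas:
    - {"x":0,"y":0,"z":0.03,"wx":0,"wy":0,"wz":0,"hand":0.85}
    - {"x":0,"y":0,"z":0.06,"wx":0,"wy":0,"wz":0,"hand":0.85}
    - {"x":0,"y":0,"z":0.079,"wx":0,"wy":0,"wz":0,"hand":0.85}
    - {"x":0,"y":0,"z":0.079,"wx":0,"wy":0,"wz":0,"hand":0.85}
    - {"x":0,"y":0,"z":0.079,"wx":0,"wy":0,"wz":0,"hand":0.5}
    - {"x":0,"y":0,"z":0.079,"wx":0,"wy":0,"wz":0,"hand":0.5}
    - {"x":0,"y":0,"z":0.079,"wx":0,"wy":0,"wz":0,"hand":0.5}
    - {"x":0,"y":0,"z":0.079,"wx":0,"wy":0,"wz":0,"hand":0.5}
  grip_force: 25

```text
time: 11.8
tool_pos: [0.4803, -0.0569, 0.0106]
tool_rot: [3.14, 0.001, 1.84]
contact_force: [0.4, 1.0, 6.6]
opening: 0.064
```

Emit:
move_arm:
  deltas:
    - {"x":0,"y":0,"z":-0.02,"wx":0,"wy":0,"wz":0,"hand":0.5}
    - {"x":0,"y":0,"z":-0.05,"wx":0,"wy":0,"wz":0,"hand":0.5}
    - {"x":0,"y":0,"z":-0.08,"wx":0,"wy":0,"wz":0,"hand":0.5}
    - {"x":0,"y":0,"z":-0.08,"wx":0,"wy":0,"wz":0,"hand":0.5}

```text
time: 12.3
tool_pos: [0.4806, -0.057, 0.0911]
tool_rot: [3.138, 0.002, 1.84]
contact_force: [0.4, -0.1, -4.9]
opening: 0.0641
```

```bash
python3 - <<'E'
from h import *
plan((.632,-.0297,.09,105.5),(.632,-.0297,.016,105.5))
b=snap('scene','s4r.png');c=proj('scene',[(.48,-.06,.09)])[0].astype(int);h=proj('scene',[(.632,-.03,.02)])[0].astype(int)
a=cv2.imread('pics/t0r.png');e=proj('top',[(.632,-.03,.012)])[0];print(e);e=e.astype(int)
f=lambda i,c,s:cv2.resize(i[c[1]-30:c[1]+30,c[0]-40:c[0]+40],None,fx=s,fy=s,interpolation=cv2.INTER_CUBIC)
o=np.zeros((600,800,3),np.uint8);o[:300,:400]=f(b,c,5);o[:300,400:]=f(b,h,5);o[300:,:400]=f(a,e,5);cv2.imwrite('pics/s4.png',o);print(c-[40,30],h-[40,30],e-[40,30])
E
```

```text
t 12.3 p [ 0.4806 -0.057   0.0911] rot [1.798e+02 1.000e-01 1.054e+02] F [ 0.4  -0.07 -4.86] T [ 0.056 -0.172 -0.006] open 0.0641
(0.632, -0.0297, 0.09, 105.5) d [-0.014   0.1532  0.0016] w [ 0.2  0.1 -0.1] rows 2.5
(0.632, -0.0297, 0.016, 105.5) d [-0.0139  0.153   0.0756] w [ 0.2  0.1 -0.1] rows 2.7
[254.68799639 150.16102057]
[186 142] [243 179] [214 120]
```

View pics/s4.png

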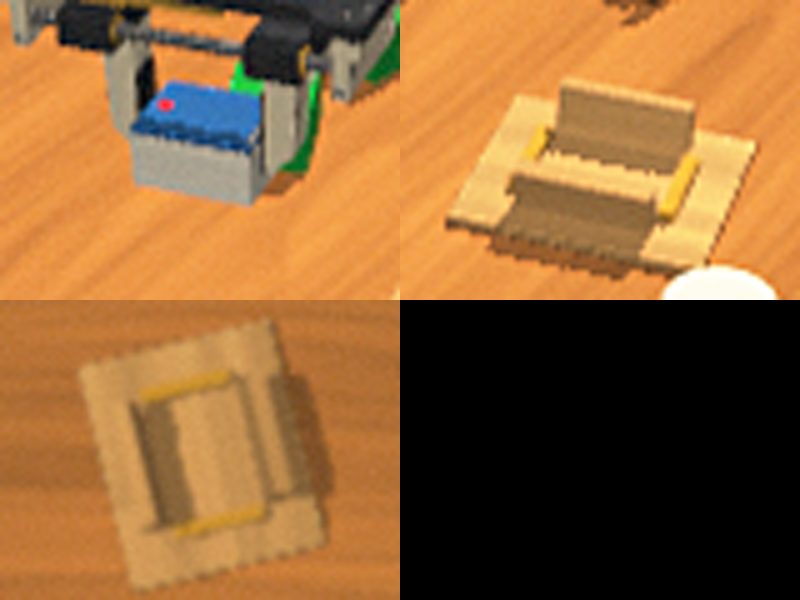

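```bash
python3 - <<'E'
from h import *
from scipy.optimize import least_squares
T=[(78,65),(270,20),(326,240),(137,290)];S=[(357,142),(310,265),(47,218),(117,95)] # ++ +- -- -+
T=[(214+(x+.5)/5-.5,120+(y+.5)/5-.5) for x,y in T];S=[(243+(x+.5)/5-.5,179+(y+.5)/5-.5) for x,y in S]
sg=np.array([(1,1),(1,-1),(-1,-1),(-1,1)])*[.065,.055]
def W(q):
    c,s=np.cos(q[2]),np.sin(q[2]);return np.c_[sg@np.array([[c,s],[-s,c]])+q[:2],np.full(4,.006)]
for use in('t','s','ts'):
    f=lambda q:np.concatenate([(proj('top',W(q))-T).ravel()*('t' in use),(proj('scene',W(q))-S).ravel()*('s' in use)])
    r=least_squares(f,[.632,-.03,.27]);print(use,r.x[:2],np.degrees(r.x[2]),np.sqrt(np.mean(r.fun**2)))
q=r.x;plan((q[0],q[1],.09,90+np.degrees(q[2])),(q[0],q[1],.017,90+np.degrees(q[2])))
E
```

```text
t [ 0.63267884 -0.02843094] 15.348447752725342 0.2045622802620071
s [ 0.63433981 -0.02888099] 16.635259299416827 0.30721955636045806
ts [ 0.6334603  -0.02841686] 15.921123721466136 0.47873826400097985
t 12.35 p [ 0.4796 -0.0567  0.0896] rot [180.    0.  105.5] F [-1.43 -0.17 -4.37] T [-0.051 -0.166 -0.022] open 0.0636
(np.float64(0.6334603031640907), np.float64(-0.028416862310972117), 0.09, np.float64(105.92112372146613)) d [-0.0137  0.1559 -0.0002] w [ 0.   0.  -0.5] rows 2.5
(np.float64(0.6334603031640907), np.float64(-0.028416862310972117), 0.017, np.float64(105.92112372146613)) d [-0.0137  0.1558  0.0728] w [ 0.   0.  -0.5] rows 2.8
```

Emit:
move_arm:
  deltas:
    - {"x":-0.013,"y":0.055,"z":0,"wx":0,"wy":0,"wz":-0.4,"hand":0.5}
    - {"x":-0.013,"y":0.11,"z":0,"wx":0,"wy":0,"wz":-0.4,"hand":0.5}
    - {"x":-0.0135,"y":0.155,"z":0,"wx":0,"wy":0,"wz":-0.4,"hand":0.5}
    - {"x":-0.0135,"y":0.155,"z":0,"wx":0,"wy":0,"wz":-0.4,"hand":0.5}
    - {"x":-0.0135,"y":0.155,"z":0.02,"wx":0,"wy":0,"wz":-0.4,"hand":0.5}
    - {"x":-0.0135,"y":0.155,"z":0.04,"wx":0,"wy":0,"wz":-0.4,"hand":0.5}
    - {"x":-0.0135,"y":0.155,"z":0.055,"wx":0,"wy":0,"wz":-0.4,"hand":0.5}
    - {"x":-0.0135,"y":0.155,"z":0.055,"wx":0,"wy":0,"wz":-0.4,"hand":0.5}

```text
time: 13.35
tool_pos: [0.6307, -0.0284, 0.0324]
tool_rot: [-3.137, -0.002, 1.847]
contact_force: [0.1, 0.1, -3.5]
opening: 0.0639
```

```bash
python3 - <<'E'
from h import *
plan((.633,-.0285,.017,105.8))
b=snap('scene','s5r.png')
cv2.imwrite('pics/s5.png',cv2.resize(b[150:250,230:340],None,fx=6,fy=6,interpolation=cv2.INTER_CUBIC))
E
```

```text
t 13.35 p [ 0.6307 -0.0284  0.0324] rot [-1.798e+02 -1.000e-01  1.058e+02] F [ 0.05  0.08 -3.52] T [-0.038 -0.191 -0.032] open 0.0639
(0.633, -0.0285, 0.017, 105.8) d [-0.0007  0.0022  0.0154] w [-0.2 -0.1  0. ] rows 0.2
```

View pics/s5.png

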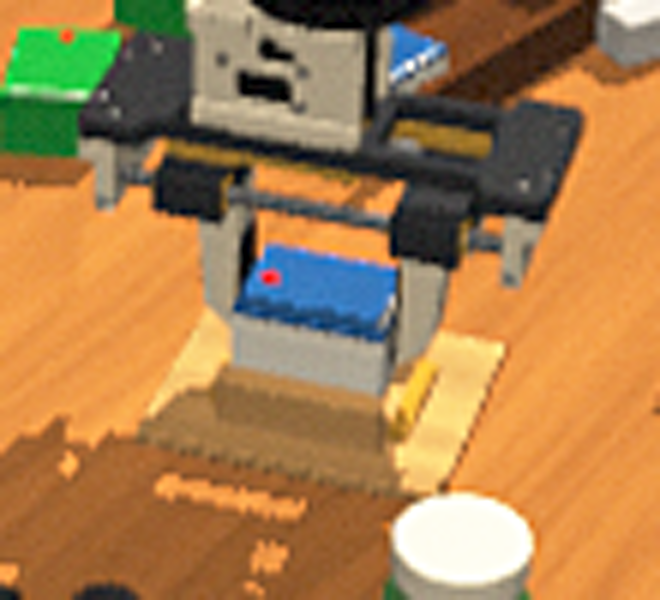

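Aligned over the holder. I'll lower it slowly with a 1.5 mm correction in x.

Emit:
move_arm:
  deltas:
    - {"x":0,"y":0.0015,"z":0,"wx":0,"wy":0,"wz":0,"hand":0.5}
    - {"x":0,"y":0.0015,"z":0.005,"wx":0,"wy":0,"wz":0,"hand":0.5}
    - {"x":0,"y":0.0015,"z":0.009,"wx":0,"wy":0,"wz":0,"hand":0.5}
    - {"x":0,"y":0.0015,"z":0.012,"wx":0,"wy":0,"wz":0,"hand":0.5}
    - {"x":0,"y":0.0015,"z":0.014,"wx":0,"wy":0,"wz":0,"hand":0.5}
    - {"x":0,"y":0.0015,"z":0.0155,"wx":0,"wy":0,"wz":0,"hand":0.5}
    - {"x":0,"y":0.0015,"z":0.0165,"wx":0,"wy":0,"wz":0,"hand":0.5}
    - {"x":0,"y":0.0015,"z":0.0165,"wx":0,"wy":0,"wz":0,"hand":0.5}

```text
time: 14.4
tool_pos: [0.634, -0.0281, 0.0182]
tool_rot: [-3.142, 0.0, 1.847]
contact_force: [0.2, 0.1, -4.9]
opening: 0.0642
```

```bash
python3 - <<'E'
from h import *
plan((.633,-.0285,.017,105.8))
E
```

```text
t 14.4 p [ 0.634  -0.0281  0.0182] rot [-180.     0.   105.9] F [ 0.17  0.11 -4.93] T [ 0.007 -0.079  0.077] open 0.0642
(0.633, -0.0285, 0.017, 105.8) d [-0.0001 -0.0011  0.0012] w [-0.   0.   0.1] rows 0.0
```

Still hanging free, so I lower a further 2 to 3 mm.

Emit:
move_arm:
  deltas:
    - {"x":0,"y":0,"z":0.001,"wx":0,"wy":0,"wz":0,"hand":0.5}
    - {"x":0,"y":0,"z":0.002,"wx":0,"wy":0,"wz":0,"hand":0.5}
    - {"x":0,"y":0,"z":0.002,"wx":0,"wy":0,"wz":0,"hand":0.5}

```text
time: 14.78
tool_pos: [0.6341, -0.028, 0.0167]
tool_rot: [3.141, 0.0, 1.848]
contact_force: [-1.8, 0.0, 1.4]
opening: 0.0643
```

```bash
python3 - <<'E'
from h import *
plan((.633,-.0285,.017,105.8))
E
```

```text
t 14.78 p [ 0.6341 -0.028   0.0167] rot [180.    0.  105.9] F [-1.79  0.04  1.36] T [0.001 0.052 0.065] open 0.0643
(0.633, -0.0285, 0.017, 105.8) d [-0.0002 -0.0012 -0.0003] w [0.  0.  0.1] rows 0.0
```

The tin is seated. I'll let go, raise, and turn towards the knife yaw.

Emit:
move_arm:
  deltas:
    - {"x":0,"y":0,"z":0,"wx":0,"wy":0,"wz":0,"hand":0.86}
    - {"x":0,"y":0,"z":0,"wx":0,"wy":0,"wz":0,"hand":0.86}
    - {"x":0,"y":0,"z":0,"wx":0,"wy":0,"wz":0,"hand":0.86}
    - {"x":0,"y":0,"z":-0.01,"wx":0,"wy":0,"wz":0,"hand":0.86}
    - {"x":0,"y":0,"z":-0.04,"wx":0,"wy":0,"wz":0,"hand":0.86}
    - {"x":0,"y":0,"z":-0.1,"wx":0,"wy":0,"wz":0,"hand":0.86}
    - {"x":0,"y":0,"z":-0.15,"wx":0,"wy":0,"wz":0,"hand":0.86}
    - {"x":0,"y":0,"z":-0.16,"wx":0,"wy":0,"wz":0,"hand":0.86}

```text
time: 15.78
tool_pos: [0.6359, -0.0283, 0.1815]
tool_rot: [3.134, 0.004, 1.848]
contact_force: [0.4, -0.2, -0.5]
opening: 0.0794
```

```bash
python3 - <<'E'
from h import *
# knife origin: 65 mm ahead of the butt / 105 behind tip
plan((.4,-.1,.18,70),(.4785,-.2799,.12,6))
E
```

```text
t 15.78 p [ 0.6359 -0.0283  0.1815] rot [179.6   0.2 105.9] F [ 0.43 -0.24 -0.48] T [ 0.022 -0.187 -0.025] open 0.0794
(0.4, -0.1, 0.18, 70) d [-0.0045 -0.2466 -0.0004] w [ 0.5  0.1 35.9] rows 3.9
(0.4785, -0.2799, 0.12, 6) d [-0.1988 -0.2207  0.0605] w [ 0.5 -0.2 99.9] rows 4.8
```

Emit:
move_arm:
  deltas:
    - {"x":-0.03,"y":-0.03,"z":0,"wx":0,"wy":0,"wz":10,"hand":0.5}
    - {"x":-0.06,"y":-0.06,"z":0,"wx":0,"wy":0,"wz":20,"hand":0.5}
    - {"x":-0.09,"y":-0.1,"z":0,"wx":0,"wy":0,"wz":30,"hand":0.5}
    - {"x":-0.12,"y":-0.13,"z":0,"wx":0,"wy":0,"wz":40,"hand":0.5}
    - {"x":-0.15,"y":-0.16,"z":0,"wx":0,"wy":0,"wz":50,"hand":0.5}
    - {"x":-0.18,"y":-0.2,"z":0,"wx":0,"wy":0,"wz":60,"hand":0.5}
    - {"x":-0.199,"y":-0.221,"z":0.02,"wx":0,"wy":0,"wz":70,"hand":0.5}
    - {"x":-0.199,"y":-0.221,"z":0.03,"wx":0,"wy":0,"wz":80,"hand":0.5}

```text
time: 16.77
tool_pos: [0.4739, -0.2812, 0.1449]
tool_rot: [-3.14, 0.001, 0.442]
contact_force: [0.1, 1.2, -0.6]
opening: 0.046
```

Emit:
move_arm:
  deltas:
    - {"x":0,"y":0,"z":0.03,"wx":0,"wy":0,"wz":10,"hand":0.5}
    - {"x":0,"y":0,"z":0.05,"wx":0,"wy":0,"wz":20,"hand":0.5}
    - {"x":0,"y":0,"z":0.05,"wx":0,"wy":0,"wz":20,"hand":0.5}
    - {"x":0,"y":0,"z":0.05,"wx":0,"wy":0,"wz":20,"hand":0.5}

```text
time: 17.27
tool_pos: [0.4761, -0.28, 0.0968]
tool_rot: [3.141, -0.0, 0.106]
contact_force: [0.4, 0.2, 0.3]
opening: 0.0456
```

```bash
python3 - <<'E'
from h import *
plan((.4785,-.28,.0055,6))
b=snap('scene','s6r.png');a=snap('top','t6r.png');k=proj('scene',[(.48,-.28,.05)])[0].astype(int);e=proj('top',[(.632,-.03,.03)])[0].astype(int);h=proj('scene',[(.632,-.03,.03)])[0].astype(int)
f=lambda i,c:cv2.resize(i[max(c[1]-30,0):max(c[1]-30,0)+60,c[0]-40:c[0]+40],None,fx=5,fy=5,interpolation=cv2.INTER_CUBIC)
o=np.zeros((600,800,3),np.uint8);o[:300,:400]=f(b,h);o[:300,400:]=f(a,e);o[300:,:400]=f(b,k);cv2.imwrite('pics/s6.png',o);print(h-[40,30],e-[40,30],k-[40,30])
E
```

```text
t 17.27 p [ 0.4761 -0.28    0.0968] rot [180.   -0.    6.1] F [0.42 0.21 0.3 ] T [0.015 0.035 0.002] open 0.0456
(0.4785, -0.28, 0.0055, 6) d [0.0024 0.0002 0.0913] w [ 0.  -0.   0.1] rows 1.5
[243 176] [214 119] [128 200]
```

View pics/s6.png

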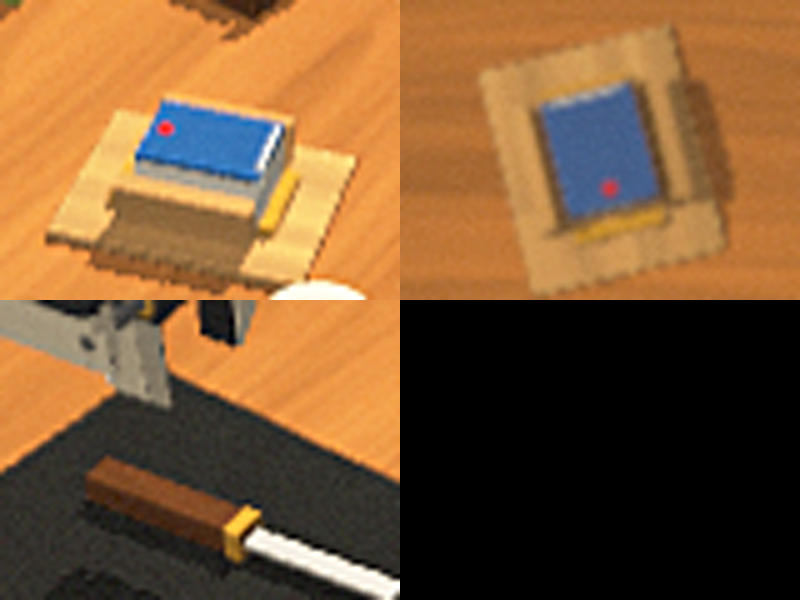

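The tin is seated shut in the holder, with its dot to the robot at top-view crop (610,188). The knife is untouched on the mat, so I'll grip its handle.

Emit:
move_arm:
  deltas:
    - {"x":0.002,"y":0,"z":0.04,"wx":0,"wy":0,"wz":0,"hand":0.5}
    - {"x":0.002,"y":0,"z":0.075,"wx":0,"wy":0,"wz":0,"hand":0.5}
    - {"x":0.002,"y":0,"z":0.088,"wx":0,"wy":0,"wz":0,"hand":0.5}
    - {"x":0.002,"y":0,"z":0.09,"wx":0,"wy":0,"wz":0,"hand":0.5}
    - {"x":0.002,"y":0,"z":0.09,"wx":0,"wy":0,"wz":0,"hand":0}
    - {"x":0.002,"y":0,"z":0.09,"wx":0,"wy":0,"wz":0,"hand":0}
    - {"x":0.002,"y":0,"z":0.09,"wx":0,"wy":0,"wz":0,"hand":0}
    - {"x":0.002,"y":0,"z":0.09,"wx":0,"wy":0,"wz":0,"hand":0}
  grip_force: 60

```text
time: 18.38
tool_pos: [0.4782, -0.28, 0.007]
tool_rot: [3.14, -0.001, 0.102]
contact_force: [0.0, 0.3, 4.5]
opening: 0.0171
```

```bash
python3 - <<'E'
from h import *
plan((.4785,-.28,.0055,6))
E
```

```text
t 18.38 p [ 0.4782 -0.28    0.007 ] rot [ 1.799e+02 -1.000e-01  5.900e+00] F [0.01 0.25 4.53] T [0.01  0.157 0.023] open 0.0171
(0.4785, -0.28, 0.0055, 6) d [0.0003 0.     0.0015] w [ 0.1 -0.1 -0.1] rows 0.0
```

Emit:
move_arm:
  deltas:
    - {"x":0,"y":0,"z":-0.03,"wx":0,"wy":0,"wz":0,"hand":0}
    - {"x":0,"y":0,"z":-0.07,"wx":0,"wy":0,"wz":0,"hand":0}
    - {"x":0,"y":0,"z":-0.08,"wx":0,"wy":0,"wz":0,"hand":0}
    - {"x":0,"y":0,"z":-0.08,"wx":0,"wy":0,"wz":0,"hand":0}

```text
time: 18.88
tool_pos: [0.4778, -0.2796, 0.0863]
tool_rot: [3.141, -0.0, 0.102]
contact_force: [-0.4, -0.5, -1.0]
opening: 0.0175
```

```bash
python3 - <<'E'
from h import *
plan((.4705,-.0746,.08,15.9),(.4801,-.0718,.028,15.9))
E
```

```text
t 18.88 p [ 0.4778 -0.2796  0.0863] rot [180.   -0.    5.9] F [-0.37 -0.51 -1.02] T [0.015 0.03  0.022] open 0.0175
(0.4705, -0.0746, 0.08, 15.9) d [ 0.0137 -0.2047  0.0062] w [  0.  -0. -10.] rows 3.3
(0.4801, -0.0718, 0.028, 15.9) d [ 0.0235 -0.2066  0.0582] w [  0.  -0. -10.] rows 3.5
```

Emit:
move_arm:
  deltas:
    - {"x":0.004,"y":-0.05,"z":0,"wx":0,"wy":0,"wz":-2.5,"hand":0}
    - {"x":0.007,"y":-0.1,"z":0,"wx":0,"wy":0,"wz":-5,"hand":0}
    - {"x":0.01,"y":-0.15,"z":0,"wx":0,"wy":0,"wz":-7.5,"hand":0}
    - {"x":0.014,"y":-0.205,"z":0.006,"wx":0,"wy":0,"wz":-10,"hand":0}
    - {"x":0.014,"y":-0.205,"z":0.03,"wx":0,"wy":0,"wz":-10,"hand":0}
    - {"x":0.0235,"y":-0.2066,"z":0.05,"wx":0,"wy":0,"wz":-10,"hand":0}
    - {"x":0.0235,"y":-0.2066,"z":0.058,"wx":0,"wy":0,"wz":-10,"hand":0}
    - {"x":0.0235,"y":-0.2066,"z":0.058,"wx":0,"wy":0,"wz":-10,"hand":0}

```text
time: 19.88
tool_pos: [0.4789, -0.0716, 0.0271]
tool_rot: [-3.14, 0.003, 0.277]
contact_force: [0.3, 0.6, -1.0]
opening: 0.0172
```

```bash
python3 - <<'E'
from h import *
plan((.4801,-.0718,.028,15.9))
b=snap('scene','s7r.png');a=snap('top','t7r.png');h=proj('scene',[(.57,-.045,.03)])[0].astype(int);e=proj('top',[(.6,-.04,.03)])[0].astype(int)
f=lambda i,c,s:cv2.resize(i[c[1]-37:c[1]+38,c[0]-50:c[0]+50],None,fx=s,fy=s,interpolation=cv2.INTER_CUBIC)
cv2.imwrite('pics/s7.png',np.hstack([f(b,h,5),cv2.copyMakeBorder(f(a,e,3),0,150,0,0,cv2.BORDER_CONSTANT)]));print(h-[50,37],e-[50,37])
E
```

```text
t 19.88 p [ 0.4789 -0.0716  0.0271] rot [-179.9    0.2   15.8] F [ 0.32  0.56 -1.05] T [-0.011 -0.001  0.   ] open 0.0172
(0.4801, -0.0718, 0.028, 15.9) d [ 0.0011  0.0005 -0.0009] w [-0.1  0.2 -0.1] rows 0.0
[209 163] [208 123]
```

View pics/s7.png

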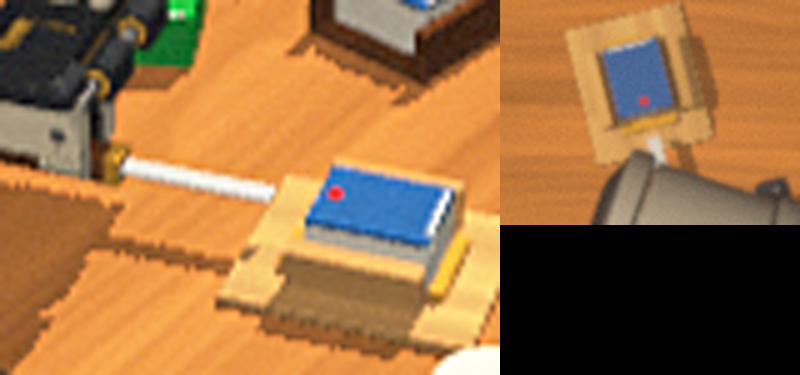

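```bash
python3 - <<'E'
from h import *
u=np.array([.9622,.2723,0]);p=np.array([.4795,-.0716,.0312])
def cr(X): return (proj('scene',X)-[209,163]+.5)*5-.5
print('exp tip, collar',cr([p+.105*u,p+.025*u]).round(1))
print('tip z +-3mm',cr([p+.105*u+[0,0,.003],p+.105*u-[0,0,.003]]).round(1))
c=np.array([.634,-.028,.04]);v=np.array([-.2723,.9622,0])
print('tin lid corners front-,front+,back-,back+',cr([c-.032*u-.025*v,c-.032*u+.025*v,c+.032*u-.025*v,c+.032*u+.025*v]).round(1))
E
```

```text
exp tip, collar [[273.  194.9]
 [124.5 165.6]]
tip z +-3mm [[273.  190. ]
 [272.9 199.7]]
tin lid corners front-,front+,back-,back+ [[302.8 217.5]
 [332.5 162.3]
 [429.  242.6]
 [455.1 185.8]]
```

The blade lines up with the slot and may be about 1 mm high. I'll lower it 1 mm and go in slowly.

Emit:
move_arm:
  deltas:
    - {"x":0,"y":0,"z":0.001,"wx":0,"wy":0,"wz":0,"hand":0}
    - {"x":0.01,"y":0,"z":0.001,"wx":0,"wy":0,"wz":0,"hand":0}
    - {"x":0.018,"y":0,"z":0.001,"wx":0,"wy":0,"wz":0,"hand":0}
    - {"x":0.024,"y":0,"z":0.001,"wx":0,"wy":0,"wz":0,"hand":0}
    - {"x":0.03,"y":0,"z":0.001,"wx":0,"wy":0,"wz":0,"hand":0}
    - {"x":0.03,"y":0,"z":0.001,"wx":0,"wy":0,"wz":0,"hand":0}

```text
time: 20.72
tool_pos: [0.5093, -0.0634, 0.0271]
tool_rot: [3.141, -0.0, 0.277]
contact_force: [0.0, -0.3, -0.9]
opening: 0.0177
```

```bash
python3 - <<'E'
from h import *
plan((.634-.121*.9622,-.028-.121*.2723,.027,15.9))
E
```

```text
t 20.73 p [ 0.5093 -0.0634  0.0271] rot [180.   -0.   15.9] F [ 0.03 -0.32 -0.95] T [ 0.05   0.008 -0.017] open 0.0177
(0.5175738, -0.0609483, 0.027, 15.9) d [ 0.0086 -0.0001  0.0001] w [ 0. -0. -0.] rows 0.1
```

Emit:
move_arm:
  deltas:
    - {"x":0.005,"y":0,"z":0,"wx":0,"wy":0,"wz":0,"hand":0}
    - {"x":0.009,"y":0,"z":0,"wx":0,"wy":0,"wz":0,"hand":0}
    - {"x":0.009,"y":0,"z":0,"wx":0,"wy":0,"wz":0,"hand":0}

```text
time: 21.1
tool_pos: [0.5179, -0.061, 0.0272]
tool_rot: [3.141, -0.0, 0.277]
contact_force: [0.3, -0.3, -0.7]
opening: 0.0174
```

Emit:
move_arm:
  deltas:
    - {"x":0,"y":0,"z":-0.003,"wx":0,"wy":0,"wz":0,"hand":0}
    - {"x":0,"y":0,"z":-0.006,"wx":0,"wy":0,"wz":0,"hand":0}
    - {"x":0,"y":0,"z":-0.008,"wx":0,"wy":0,"wz":0,"hand":0}
    - {"x":0,"y":0,"z":-0.008,"wx":0,"wy":0,"wz":0,"hand":0}

```text
time: 21.6
tool_pos: [0.5176, -0.0611, 0.0354]
tool_rot: [3.141, -0.0, 0.277]
contact_force: [-0.5, 0.4, -0.9]
opening: 0.0175
```

```bash
python3 - <<'E'
from h import *
plan((.634-.121*.9622,-.028-.121*.2723,.035,15.9))
E
```

```text
t 21.6 p [ 0.5176 -0.0611  0.0354] rot [180.   -0.   15.9] F [-0.48  0.41 -0.85] T [-0.002  0.152  0.027] open 0.0175
(0.5175738, -0.0609483, 0.035, 15.9) d [ 0.     -0.0001  0.0004] w [ 0. -0. -0.] rows 0.0
```

Emit:
move_arm:
  deltas:
    - {"x":0.002,"y":0,"z":-0.0095,"wx":0,"wy":0,"wz":0,"hand":0}
    - {"x":0.004,"y":0,"z":-0.014,"wx":0,"wy":0,"wz":0,"hand":0}
    - {"x":0.006,"y":0,"z":-0.018,"wx":0,"wy":0,"wz":0,"hand":0}
    - {"x":0.0085,"y":0,"z":-0.0225,"wx":0,"wy":0,"wz":0,"hand":0}
    - {"x":0.011,"y":0,"z":-0.026,"wx":0,"wy":0,"wz":0,"hand":0}
    - {"x":0.011,"y":0,"z":-0.026,"wx":0,"wy":0,"wz":0,"hand":0}

```text
time: 22.35
tool_pos: [0.5288, -0.0581, 0.0615]
tool_rot: [3.141, -0.001, 0.277]
contact_force: [-0.3, 0.1, -1.1]
opening: 0.0176
```

```bash
python3 - <<'E'
from h import *
plan((.634-.121*.9622,-.028-.121*.2723,.035,15.9))
b=snap('scene','s8r.png')
cv2.imwrite('pics/s8.png',cv2.resize(b[150:235,209:330],None,fx=5,fy=5,interpolation=cv2.INTER_CUBIC))
E
```

```text
t 22.35 p [ 0.5288 -0.0581  0.0615] rot [ 1.80e+02 -1.00e-01  1.59e+01] F [-0.3   0.08 -1.1 ] T [ 0.019 -0.036  0.064] open 0.0176
(0.5175738, -0.0609483, 0.035, 15.9) d [-0.0116 -0.0003  0.0265] w [ 0.  -0.1 -0. ] rows 0.5
```

View pics/s8.png

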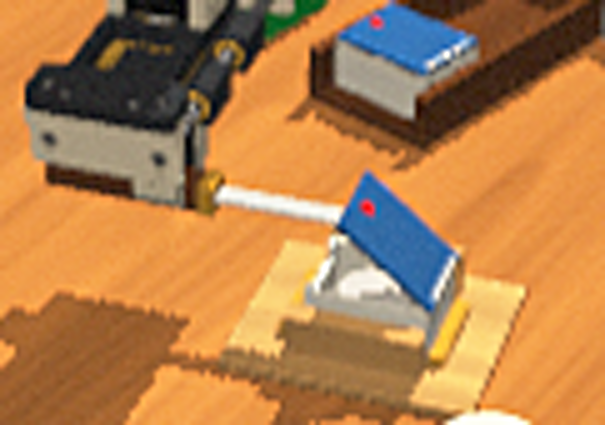

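The lid is at about 0.7 rad on the blade and the tin is still seated. I'll follow the arc to about 1.4 rad and then draw the blade straight back.

Emit:
move_arm:
  deltas:
    - {"x":0.0035,"y":0,"z":-0.0035,"wx":0,"wy":0,"wz":0,"hand":0}
    - {"x":0.007,"y":0,"z":-0.0065,"wx":0,"wy":0,"wz":0,"hand":0}
    - {"x":0.011,"y":0,"z":-0.0095,"wx":0,"wy":0,"wz":0,"hand":0}
    - {"x":0.015,"y":0,"z":-0.012,"wx":0,"wy":0,"wz":0,"hand":0}
    - {"x":0.0215,"y":0,"z":-0.0147,"wx":0,"wy":0,"wz":0,"hand":0}
    - {"x":0.0255,"y":0,"z":-0.016,"wx":0,"wy":0,"wz":0,"hand":0}
    - {"x":0.029,"y":0,"z":-0.0165,"wx":0,"wy":0,"wz":0,"hand":0}
    - {"x":0.029,"y":0,"z":-0.0165,"wx":0,"wy":0,"wz":0,"hand":0}

```text
time: 23.4
tool_pos: [0.5565, -0.0501, 0.0777]
tool_rot: [3.141, -0.0, 0.277]
contact_force: [0.7, 0.6, -0.9]
opening: 0.0173
```

Emit:
move_arm:
  deltas:
    - {"x":-0.01,"y":0,"z":0,"wx":0,"wy":0,"wz":0,"hand":0}
    - {"x":-0.05,"y":0,"z":0,"wx":0,"wy":0,"wz":0,"hand":0}
    - {"x":-0.1,"y":0,"z":-0.01,"wx":0,"wy":0,"wz":0,"hand":0}
    - {"x":-0.1,"y":0,"z":-0.02,"wx":0,"wy":0,"wz":0,"hand":0}
    - {"x":-0.1,"y":0,"z":-0.02,"wx":0,"wy":0,"wz":0,"hand":0}

```text
time: 24.02
tool_pos: [0.461, -0.078, 0.0989]
tool_rot: [3.14, -0.003, 0.276]
contact_force: [0.7, 0.0, 0.6]
opening: 0.0175
```

```bash
python3 - <<'E'
from h import *
plan((.4782,-.28,.09,6),(.4782,-.28,.0075,6))
b=snap('scene','s9r.png')
u=np.array([.9622,.2723,0]);v=np.array([-.2723,.9622,0]);c=np.array([.634,-.028,.036])+.032*u
# lid front edge prediction for several angles; compare to image colours by blue mask extent
m=cv2.inRange(cv2.cvtColor(b,cv2.COLOR_BGR2HSV),(100,90,40),(128,255,255));h=proj('scene',[c])[0].astype(int)
s=m[h[1]-50:h[1]+15,h[0]-45:h[0]+30];ys,xs=np.nonzero(s);print('blue bbox',xs.min()+h[0]-45,xs.max()+h[0]-45,ys.min()+h[1]-50,ys.max()+h[1]-50,len(xs))
for th in(.7,1.0,1.2,1.4,1.57,1.7):
    P=[c+r*(-np.cos(th)*u+np.sin(th)*np.array([0,0,1]))+k*v+.004*(np.sin(th)*u+np.cos(th)*np.array([0,0,1])) for r in(0,.064) for k in(-.025,.025)]
    q=proj('scene',P);A=cv2.contourArea(cv2.convexHull(q.astype(np.float32)));print(th,q.min(0).round(1),q.max(0).round(1),round(A))
E
```

```text
t 24.02 p [ 0.461  -0.078   0.0989] rot [179.9  -0.2  15.8] F [0.71 0.04 0.58] T [ 0.031 -0.047 -0.024] open 0.0175
(0.4782, -0.28, 0.09, 6) d [-0.0385  0.199   0.0091] w [ 0.1 -0.2  9.8] rows 3.2
(0.4782, -0.28, 0.0075, 6) d [-0.0387  0.1989  0.0916] w [ 0.1 -0.2  9.8] rows 3.6
blue bbox 277 303 156 212 270
0.7 [276.4 183. ] [300.6 211.6] 304
1.0 [282.6 180.1] [300.9 212. ] 255
1.2 [287.5 179.2] [301.  212.3] 209
1.4 [292.6 179.2] [301.1 212.5] 152
1.57 [295.9 179.9] [302.4 212.8] 99
1.7 [295.9 180.9] [305.7 212.9] 56
```

I'll carry the knife back to its place on the mat.

Emit:
move_arm:
  deltas:
    - {"x":-0.01,"y":0.05,"z":0,"wx":0,"wy":0,"wz":2.5,"hand":0}
    - {"x":-0.02,"y":0.1,"z":0,"wx":0,"wy":0,"wz":5,"hand":0}
    - {"x":-0.03,"y":0.15,"z":0,"wx":0,"wy":0,"wz":8,"hand":0}
    - {"x":-0.0385,"y":0.199,"z":0.01,"wx":0,"wy":0,"wz":10,"hand":0}
    - {"x":-0.0385,"y":0.199,"z":0.04,"wx":0,"wy":0,"wz":10,"hand":0}
    - {"x":-0.0385,"y":0.199,"z":0.07,"wx":0,"wy":0,"wz":10,"hand":0}
    - {"x":-0.0385,"y":0.199,"z":0.084,"wx":0,"wy":0,"wz":10,"hand":0}
    - {"x":-0.0385,"y":0.199,"z":0.084,"wx":0,"wy":0,"wz":10,"hand":0}

```text
time: 25.08
tool_pos: [0.4773, -0.2789, 0.0128]
tool_rot: [-3.14, 0.001, 0.103]
contact_force: [0.2, 0.5, -0.8]
opening: 0.0172
```

```bash
python3 - <<'E'
from h import *
plan((.4782,-.28,.0075,6))
E
```

```text
t 25.07 p [ 0.4773 -0.2789  0.0128] rot [-1.799e+02  1.000e-01  5.900e+00] F [ 0.22  0.5  -0.8 ] T [0.011 0.019 0.02 ] open 0.0172
(0.4782, -0.28, 0.0075, 6) d [0.0008 0.0012 0.0053] w [-0.1  0.1 -0.1] rows 0.1
```

Emit:
move_arm:
  deltas:
    - {"x":0,"y":0,"z":0.003,"wx":0,"wy":0,"wz":0,"hand":0}
    - {"x":0,"y":0,"z":0.005,"wx":0,"wy":0,"wz":0,"hand":0}
    - {"x":0,"y":0,"z":0.006,"wx":0,"wy":0,"wz":0,"hand":0}
    - {"x":0,"y":0,"z":0.006,"wx":0,"wy":0,"wz":0,"hand":0}

```text
time: 25.58
tool_pos: [0.4773, -0.2795, 0.008]
tool_rot: [3.141, -0.0, 0.102]
contact_force: [-0.0, 0.9, -0.4]
opening: 0.0173
```

Emit:
move_arm:
  deltas:
    - {"x":0,"y":0,"z":0,"wx":0,"wy":0,"wz":0,"hand":0.4}
    - {"x":0,"y":0,"z":0,"wx":0,"wy":0,"wz":0,"hand":0.5}
    - {"x":0,"y":0,"z":0,"wx":0,"wy":0,"wz":0,"hand":0.5}
    - {"x":0,"y":0,"z":-0.02,"wx":0,"wy":0,"wz":0,"hand":0.5}
    - {"x":0,"y":0,"z":-0.08,"wx":0,"wy":0,"wz":0,"hand":0.5}
    - {"x":-0.05,"y":0,"z":-0.14,"wx":0,"wy":0,"wz":0,"hand":0.5}
    - {"x":-0.1,"y":0,"z":-0.2,"wx":0,"wy":0,"wz":0,"hand":0.5}
    - {"x":-0.1,"y":0,"z":-0.2,"wx":0,"wy":0,"wz":0,"hand":0.5}

```text
time: 26.58
tool_pos: [0.3767, -0.2901, 0.2104]
tool_rot: [3.139, -0.002, 0.101]
contact_force: [0.0, 0.1, -0.7]
opening: 0.0458
```

```bash
python3 - <<'E'
from h import *
plan()
b=snap('scene','s10r.png')
f=lambda i,s:cv2.resize(i,None,fx=s,fy=s,interpolation=cv2.INTER_CUBIC)
o=np.zeros((600,800,3),np.uint8);o[:300,:400]=f(b[135:235,240:373],3)[:300,:399].repeat(1,0) if 0 else cv2.resize(b[135:235,220:353],(400,300),interpolation=cv2.INTER_CUBIC)
o[:300,400:]=cv2.resize(b[195:320,80:247],(400,300),interpolation=cv2.INTER_CUBIC)
o[300:,:400]=cv2.resize(b[100:190,250:370],(400,300),interpolation=cv2.INTER_CUBIC)
o[300:,400:]=cv2.resize(b,(400,300),interpolation=cv2.INTER_AREA)
cv2.imwrite('pics/s10.png',o)
E
```

```text
t 26.57 p [ 0.3767 -0.2901  0.2104] rot [ 1.798e+02 -1.000e-01  5.800e+00] F [ 0.02  0.14 -0.68] T [ 0.055  0.014 -0.003] open 0.0458
```

View pics/s10.png

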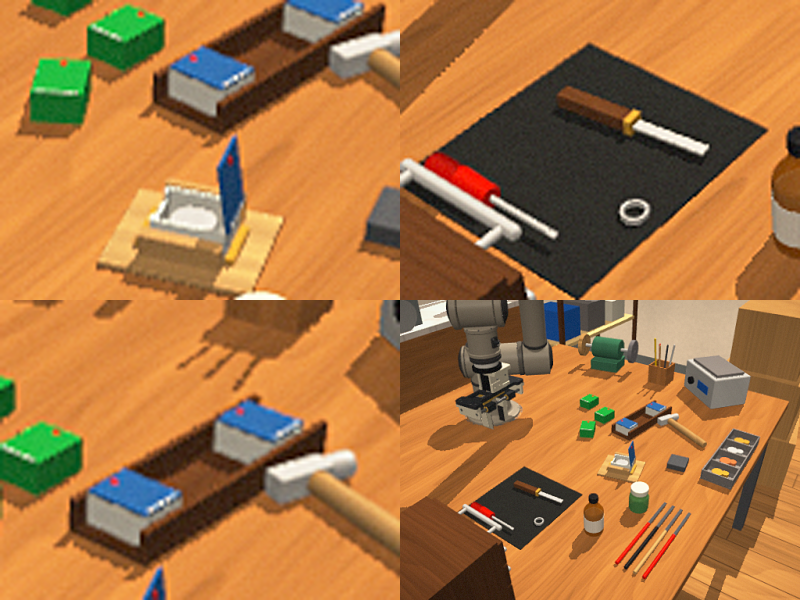

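The lid stands nearly upright at crop (231,185) with the tin seated in the holder. The knife lies flat on the mat at (630,120). Both light tins are shut in the rack, and nothing else has moved, so I'm handing in.

```bash
python3 -c "
from cell import robot;print(robot.hand_in())"
```

```text
the job is handed in; nothing more can be done
None
```

The heavy tin is open in the holder, and I handed the job in at about 26.6 s of the 72 s allowed. The hand-in gives no verdict.

- **Finding the tin:** I lifted the tin nearest the holder (about 0.6 N, light) and put it back. Then I lifted the middle one (about 4.2 N, the casting). I did not lift the third.
- **Placing it:** I set the middle tin on the table, gripped it again front to back, and lowered it into the holder with its slot towards the robot.
- **Opening it:** I put the knife blade into the slot and raised the lid along an arc aimed at about 1.4 rad. I then laid the knife back where it had been on the mat.

The last picture shows the lid nearly upright, the tin seated, the knife flat on the mat, both light tins shut in the rack, the other things in place and the gripper clear and empty.

One check did not work: the measurement of the lid angle from its blue area probably picked up a rack tin too. The angle therefore rests on the blade's path and the picture. The wrist force stayed near the knife's weight at the lid readings, so the blade's contact with the lid also rests on the pictures.

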